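# Key the faceplate onto the engraving turntable

## Task

On the jeweller's bench, seat the aluminium faceplate on its engraving turntable: push the red peg round with the outside of the closed fingers until the notch in the plate's rim lines up with the brass key, then press the black boss straight down until the plate is fully home, flat on the turntable, and back away. Do not take the peg or the boss between the fingers, do not lift the plate, and leave the loupe, the ring cone and the jar alone.

Things in the scene. Friction and masses are not known exactly. Their poses are not given: they have to be found in the camera images.
- turntable: Heavy round dark-steel engraving turntable, fixed to the bench, foot 150 mm and top 140 mm in diameter, top face 45 mm above the bench. Origin at the centre of its underside; z up; its x axis points from the centre to the brass key
- turntable_centre (a point): centre of the turntable's top face, on the axis, 45 mm above the bench; the seated plate's underside rests at this height
- key (a point): the brass key: a fixed radial bar with rounded top on the turntable's top face, 8 mm wide, 8 mm high, from 46 to 64 mm from the axis (its outer 9 mm shows beyond the plate's rim; a short orange line runs on to the turntable's edge). The point lies 50 mm from the axis, 4 mm above the top face
- faceplate: Loose aluminium disc, 110 mm in diameter, 10 mm thick, about 0.25 kg, level on the sleeve; turns either way without end, with a little friction, and stops when no longer pushed. At the start its underside is 9 mm above the turntable's top face, just clear of the key, which blocks it unless the notch is over it. Origin at the centre of its underside, z up, its x axis points to the notch
- boss_top (a point): centre of the top of the black boss in the middle of the faceplate: 32 mm in diameter, standing 14 mm above the plate's upper face (24 mm above its underside); press here
- notch (a point): middle of the notch in the faceplate's rim: 12 mm wide, open at the rim, its floor 43 mm from the axis; an orange line on the plate points at it. The point is 50 mm from the axis, half-way through the thickness
- peg (a point): middle of the red finger peg: upright, round, 12 mm in diameter, 24 mm tall above the plate's upper face, 40 mm from the axis, opposite the notch. The point is half-way up, 22 mm above the plate's underside
- loupe: bystander: black eye loupe, upright cylinder 34 mm in diameter, 35 mm tall; origin at the centre of its underside
- ring_cone: bystander: wooden ring-display cone, foot 48 mm in diameter, 70 mm tall; origin at the centre of its underside
- tin: bystander: small amber jar with metal lid, 48 mm in diameter, 45 mm tall; origin at the centre of its underside
- sleeve (a joint): hidden brass sleeve between turntable and plate, 64 mm across, its spigot in the plate's bore with about 0.9 mm radial play. Value in m: 0 raised (plate held 9 mm up), 0.009 pushed down. It does not turn, slides straight down under about 7 N (the plate's weight helps) and stays where it is pushed
There are look-alikes about, which are no part of the job. Several things have the shape of the turntable; the one meant has the colours described above.

How it is judged (in metres and radians):
At the end, for the whole second after the job is handed in: The faceplate lies at rest and level (within 0.03 rad) flat on the turntable: its underside no more than 1.5 mm above the turntable's top face, centred within 3 mm, its notch within 4 mm of the key's centre line point; the loupe, ring cone and jar are within 15 mm of where they stood (z of faceplate in the frame of turntable_centre below 0.0015 m and horizontal distance between notch and key below 0.004 m and horizontal distance between faceplate and turntable_centre below 0.003 m and angle between faceplate's own z axis and vertical below 0.03 rad and linear speed of faceplate below 0.01 m/s and distance of each of loupe, ring_cone, tin from where it was at the start of the episode below 0.015 m); the robot touches nothing.
It fails at once if the faceplate is lifted more than 6 mm above its raised resting height (height (world z) of faceplate above 0.06 m).
It fails at once if the peg is taken between the fingers (the grasp point comes within 7 mm of its axis, less than 10 mm above its top) (horizontal distance between the grasp point and peg below 0.007 m and z of the grasp point in the frame of faceplate below 0.044 m).
It fails at once if the boss is taken between the fingers (the grasp point comes within 7 mm of its axis, less than 12 mm above its top) (horizontal distance between the grasp point and boss_top below 0.007 m and z of the grasp point in the frame of faceplate below 0.036 m).
It fails at once if the loupe, the ring cone or the jar is pushed or carried more than 20 mm (distance of any of loupe, ring_cone, tin from where it was at the start of the episode above 0.02 m).
It also fails if it takes over 64 s, if anything falls off the work surface, if the arm or the gripper's body presses on something with over 40 N, if the wrist force passes 120 N, or if a joint passes its speed limit or range.

## Robot

A 6-joint arm with a two-finger parallel gripper is mounted at the origin on the work surface. World frame = base frame: x ahead of the robot, y to its left, z up, the work surface at z = 0. Lengths are in m, angles in degrees, forces in N, time in s.
With the tool pointing down it reaches from about 0.4 to 0.825 m from the base axis. Payload 7 kg.
Tool frame: the origin (TCP) lies at the very end of the fingers, on their centre line; the grasp point (between the pads) lies 19 mm behind it (r.hold_point_z is the distance from the TCP to the grasp point, in m); x points along the fingers, y is the direction in which the jaws open and shut, and the axes are right-handed (so a half turn about x gives the same grasp; the last joint's range is limited). The gripper opens to 88 mm and grips with 3 to 60 N. Pads are 19 mm wide; open, the fingers measure 130 mm over their backs; the gripper's body (78 mm by 193 mm) begins 47 mm behind the grasp point.
Start: joints at [88.585, 20.546, 0.682, 0, -70.136, -16.507], TCP at [0.208, 0.642, 0.227] pointing down, gripper open.
Joint ranges: [-176.03, 176.03], [-82.01, 121.73], [-58.28, 71.71], [-173.87, 95.51], [-174.79, -0.11], [-173.66, 173.66]. Speed limits (degrees/s): [136.94, 136.94, 172.46, 180, 180, 180].

## Interface

Orientations are given as [roll, pitch, yaw] about the fixed x, y, z axes, in that order (R = Rz(yaw) Ry(pitch) Rx(roll)).
In Python, from plant import r gives the robot as it stands. The module is installed in compiled form; this text tells all that it offers.
- The arm moves only by the shell command python3 -m creep 'ROWS' [FORCE]. ROWS is JSON, a list of rows, each a list of 7 numbers: the turn, a rotation vector about the tool's x, y, z in rad, then the shift along the tool's x, y, z in cm, then the opening in per cent of the stroke, from 0 (shut) to 100 (fully open). In form: [[rx, ry, rz, x, y, z, fingers], ...]. A call has 1 to 8 rows; each row shifts and turns the commanded pose from where the row before left it, along the tool's axes as they then stand; what a row does not reach is not made up. A row lasts 1/10 s, in which the tool goes at most 50 mm and 8.59 degrees, less where a joint would pass 70% of its speed; a pose out of reach is approached as far as the arm can. A call is refused whole if a number of a shift passes 5 or a number of a turn 0.15, either way. A call with a gripper value outside its range is refused whole. The fingers move at their own pace and stop on an object; FORCE is the grip in N (left out, the last holds). Time passes only in rows, so rows that do not move let the fingers close. It gives the time, the measured TCP pose, the force and the opening at its end, in the units of the state.
- r.get_state(): the state, without advancing time (a new reading comes with each control period).
- r.capture(name): name is "scene" or "top" or "wrist"; returns (picture, depth): 480x640x3 uint8, blue, green, red; 480x640 float32, m along the optical axis (not along the pixel's ray), 0 where there is no reading.
- r.camera_info(name): a dict with "fovy" (degrees; the focal length in pixels is half the picture's height over the tangent of half this angle, whatever the lens; pixels are square), "cx", "cy" (the principal point, pixels), "dist_coeffs" ([k1, k2, p1, p2, k3] as OpenCV has them; the pictures are not rectified), "camera_from_world" (4x4, takes a point from world to camera coordinates). Camera axes: x right, y down, z forward; pixel columns grow to the right and rows downward; lengths in m; the calibration is good to about 2 mm. A picture is of the moment at which its call begins: read the wrist's pose just before it. camera_info takes no time and is no camera call; for the wrist camera it gives the pose at the moment of the call.
- r.close_job(): hands the job in, once; it reports no verdict.
Trained networks look in the newest picture that a camera, given by its name, has taken for a name from the list of things; names that differ only in an ending like _2 or _b are one class to them, and where a whole thing is asked for, a point or a joint stands for the part that bears it (a point fixed in the world has none). Each returns a list of dicts, best first, with "score" (0 to 1); they miss things now and then, are a little off and sometimes report something else, mostly with a low value. They report only what shows in the picture. A call takes as long as a camera call. They do not tell look-alikes from the thing itself.
- r.look_for(query, camera): "rect" ([left, top, right, bottom] in pixels, round what is visible of it).
- r.masks_of(query, camera): "pixels" (480x640 bool, what is visible of it) and "rect" ([left, top, right, bottom] in pixels, round what is visible of it).
The state is a dict: "time_s": time; "joints": joint angles; "qd": joint speeds; "joint_torque": joint torques, N m; "tcp_pos": TCP position; "eef_rot": TCP orientation; "contact_force": force on the tool from outside, world axes, zero at the start; "moment": the same for the moment, N m; "gripper_width": finger opening in m.
Only numpy, scipy, OpenCV 4.12 (cv2) and the standard library are available. Lean on these libraries where they do the work, as an engineer would, in place of code of your own. Each camera call takes 0.05 s, during which the arm holds its last target. There are 200 camera calls.

## Working session

There is one attempt and no reset: what is moved stays moved. The work goes in short steps, Python scripts to look and compute and a shell command to move; the robot and the scene stay as the last step left them, time stands still between calls to the robot, and variables do not carry over. Pictures are saved under pics/ and viewed, about 8 in all and at most 12, crops included, and the job is handed in when it is done.

```bash
mkdir -p pics
cat > h.py <<'E'
import numpy as np, cv2
from plant import r
def K(i):
    f=240/np.tan(np.radians(i['fovy'])/2); return np.array([[f,0,i['cx']],[0,f,i['cy']],[0,0,1.]])
def atz(cam,pts,z,i=None):
    i=i or r.camera_info(cam); T=np.array(i['camera_from_world']); W=np.linalg.inv(T)
    n=cv2.undistortPoints(np.array(pts,float).reshape(-1,1,2),K(i),np.array(i['dist_coeffs'],float)).reshape(-1,2)
    d=np.c_[n,np.ones(len(n))]@W[:3,:3].T; o=W[:3,3]
    return o+d*((z-o[2])/d[:,2])[:,None]
def proj(cam,P,i=None):
    i=i or r.camera_info(cam); T=np.array(i['camera_from_world'])
    return cv2.projectPoints(np.array(P,float).reshape(-1,1,3),cv2.Rodrigues(T[:3,:3])[0],T[:3,3],K(i),np.array(i['dist_coeffs'],float))[0].reshape(-1,2)
E
python3 - <<'E'
from h import *
print(r.get_state())
a,_=r.capture('top');b,_=r.capture('scene')
for q in ['turntable','faceplate','peg','boss_top','loupe','ring_cone','tin']:
    for d in r.look_for(q,'top')[:3]: print(q,round(d['score'],2),np.round(d['rect']))
for c in('top','scene'): print(c, np.round(np.linalg.inv(r.camera_info(c)['camera_from_world'])[:3,3],3))
cv2.imwrite('pics/1.png',a);cv2.imwrite('pics/2.png',b)
E
```

```text
{'time_s': 0.0, 'joints': array([ 8.85828726e+01,  2.05917330e+01,  6.33654453e-01, -2.28486002e-02,
       -7.01348131e+01, -1.65063439e+01]), 'qd': array([ 0.12402513, -0.09216473, -0.05870387, -0.10985203, -0.01545383,
       -0.15713371]), 'joint_torque': array([-3.99249475e-04, -5.82712662e+01,  2.93063700e+01,  6.99740991e+00,
        6.98400821e-03, -1.65924876e-04]), 'tcp_pos': array([0.20759325, 0.64176737, 0.22560983]), 'eef_rot': array([  93.48858185,   89.90465666, -104.44267101]), 'contact_force': array([ 1.20761097, -0.46879066, -0.54718975]), 'moment': array([-0.00751549,  0.0559127 , -0.01035334]), 'gripper_width': 0.087579750678719}
turntable 0.95 [283. 196. 348. 258.]
turntable 0.92 [411. 322. 478. 393.]
turntable 0.88 [374. 141. 438. 202.]
faceplate 0.85 [292. 201. 335. 250.]
peg 0.87 [292. 198. 338. 246.]
boss_top 0.72 [290. 204. 338. 245.]
ring_cone 0.86 [187. 258. 205. 277.]
ring_cone 0.71 [395. 218. 413. 237.]
tin 0.63 [395. 219. 415. 237.]
top [ 0.327 -0.037  1.343]
scene [ 1.275 -0.165  0.628]
```

Run:
```python
from h import *
a=cv2.imread('pics/1.png');b=cv2.imread('pics/2.png')
c=cv2.resize(a[130:400,170:490],(800,675)); cv2.imwrite('pics/1c.png',cv2.resize(c,(711,600)))
```

```text
(no output)
```

View pics/1c.png

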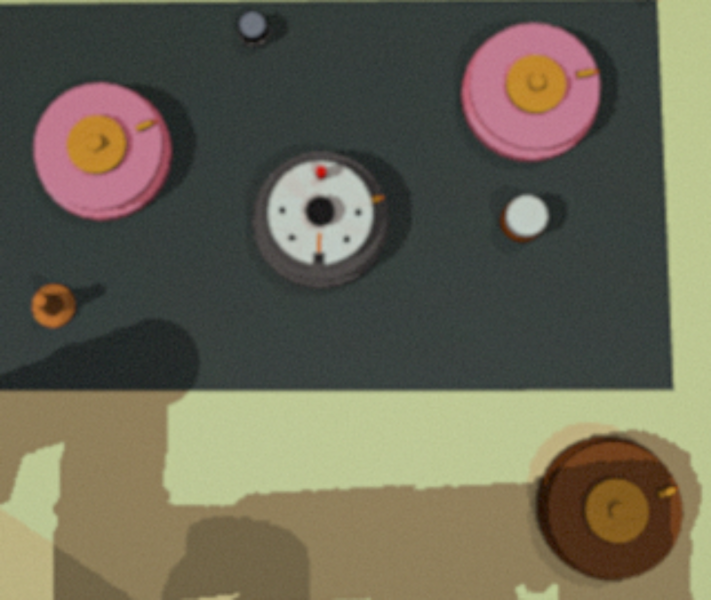

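View pics/2.png

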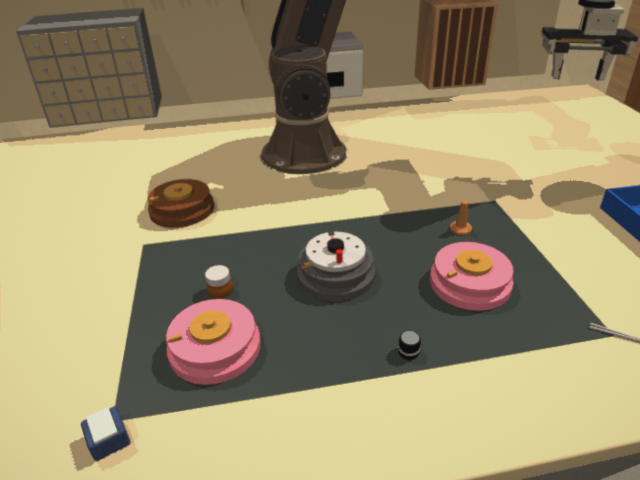

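The top picture shows the real turntable with boss at about (314,225) px. The peg is towards the top of the image at (314,207), the notch is at the bottom at (314,246), and the key is to the right at (340,220). The look-alikes are pink or brown and stand clear of it.

Run:
```python
from h import *
s=711/320
f=lambda x,y:[170+x/s,130+y/s]
b=atz('top',[f(320,211)],.078)[0];p=atz('top',[f(321,172)],.088)[0];n=atz('top',[f(319,258)],.059)[0];k=atz('top',[f(380,198)],.05)[0]
for q in [(252,25,.035),(526,215,.045),(53,305,.03)]: print('by',atz('top',[f(*q[:2])],q[2])[0].round(3))
for m,v in zip('bpnk',(b,p,n,k)): print(m,v.round(4),np.linalg.norm((v-b)[:2]).round(4),np.degrees(np.arctan2(*(v-b)[1::-1])).round(1))
i=r.camera_info('wrist');W=np.linalg.inv(i['camera_from_world']);print(W.round(3),i['fovy'])
from scipy.spatial.transform import Rotation as R
st=r.get_state();print(R.from_euler('xyz',st['eef_rot'],degrees=True).as_matrix().round(3),st['tcp_pos'])
```

```text
by [0.748 0.054 0.035]
by [ 0.533 -0.24   0.045]
by [0.44  0.267 0.03 ]
b [ 0.5329 -0.0211  0.078 ] 0.0 0.0
p [ 0.5723 -0.0224  0.088 ] 0.0394 -1.9
n [ 0.4859 -0.0197  0.059 ] 0.047 178.3
k [ 0.5512 -0.0847  0.05  ] 0.0662 -74.0
[[-0.306 -0.92  -0.243  0.273]
 [-0.952  0.297  0.077  0.621]
 [ 0.001  0.255 -0.967  0.385]
 [ 0.     0.     0.     1.   ]] 65.56504898165308
[[-0.    -0.308 -0.951]
 [-0.    -0.951  0.308]
 [-1.     0.    -0.   ]] [0.20769881 0.64219736 0.22650035]
```

```bash
python3 -m creep '[[0,0,0,-0.2,3.66,-3.02,0],[0,0,0,-0.2,3.66,-3.02,0],[0,0,0,-0.2,3.66,-3.02,0],[0,0,0,-0.2,3.66,-3.02,0],[0,0,0,-0.2,3.66,-3.02,0],[0,0,0,-0.2,3.66,-3.02,0],[0,0,0,-0.2,3.66,-3.02,0],[0,0,0,-0.2,3.66,-3.02,0]]' 10
python3 -m creep '[[0,0,0,-0.2,3.66,-3.02,0],[0,0,0,-0.2,3.66,-3.02,0],[0,0,0,-0.2,3.66,-3.02,0],[0,0,0,-0.2,3.66,-3.02,0],[0,0,0,-0.2,3.66,-3.02,0],[0,0,0,-0.2,3.66,-3.02,0],[0,0,0,-0.2,3.66,-3.02,0],[0.15,0,0,0,0,0,0]]'
python3 -m creep '[[0.15,0,0,0,0,0,0],[0.15,0,0,0,0,0,0],[0.15,0,0,0,0,0,0],[0.15,0,0,0,0,0,0],[0.15,0,0,0,0,0,0],[0.15,0,0,0,0,0,0],[0.15,0,0,0,0,0,0],[0.15,0,0,0,0,0,0]]'
python3 -m creep '[[0.15,0,0,0,0,0,0],[0.15,0,0,0,0,0,0],[0.15,0,0,0,0,0,0],[0.15,0,0,0,0,0,0],[0.15,0,0,0,0,0,0],[0.15,0,0,0,0,0,0],[0.15,0,0,0,0,0,0],[0.15,0,0,0,0,0,0]]'
python3 -m creep '[[0.15,0,0,0,0,0,0],[0.15,0,0,0,0,0,0],[0.012,0,0,0,0,0,0],[0,0,0,0,0,0,0],[0,0,0,0,0,0,0]]'
cat >> h.py <<'E'
from scipy.spatial.transform import Rotation as R
def st():
    s=r.get_state();M=R.from_euler('xyz',s['eef_rot'],degrees=True).as_matrix()
    print('t',round(s['time_s'],2),'tcp',s['tcp_pos'].round(4),'yaw_y',np.degrees(np.arctan2(M[1,1],M[0,1])).round(2),'xdown',M[:,0].round(3),'F',s['contact_force'].round(1),'w',round(s['gripper_width'],4),'j',s['joints'].round(0));return s,M
E
python3 - <<'E'
from h import *
st(); i=r.camera_info('wrist'); a,d=r.capture('wrist'); cv2.imwrite('pics/3.png',a); np.save('d3',d)
import json;json.dump({k:np.array(v).tolist() for k,v in i.items()},open('i3.json','w'))
E
```

```text
time_s: 1.25
tcp_pos: [0.3478, 0.2875, 0.243]
eef_rot: [-102.9, 89.9, 59.2]
contact_force: [1.3, 0.3, 0.5]
gripper_width: 0.029
time_s: 2.05
tcp_pos: [0.4709, -0.0241, 0.2567]
eef_rot: [125.6, 90.0, -81.0]
contact_force: [-0.4, 0.6, -0.8]
gripper_width: 0.0005
time_s: 2.85
tcp_pos: [0.4698, -0.0195, 0.2567]
eef_rot: [-58.9, 90.0, 25.4]
contact_force: [0.2, 0.7, -0.9]
gripper_width: 0.0004
time_s: 3.65
tcp_pos: [0.4698, -0.0195, 0.2567]
eef_rot: [10.1, 90.0, 25.7]
contact_force: [-0.0, 0.7, -0.4]
gripper_width: 0.0005
time_s: 4.15
tcp_pos: [0.4698, -0.0195, 0.2566]
eef_rot: [14.4, 90.0, 12.7]
contact_force: [-0.8, -0.1, 0.7]
gripper_width: 0.0002
t 4.15 tcp [ 0.4698 -0.0195  0.2566] yaw_y 88.29 xdown [ 0.  0. -1.] F [-0.8 -0.1  0.7] w 0.0002 j [  22.   -0.  -21.    0.  -69. -113.]
```

View pics/3.png

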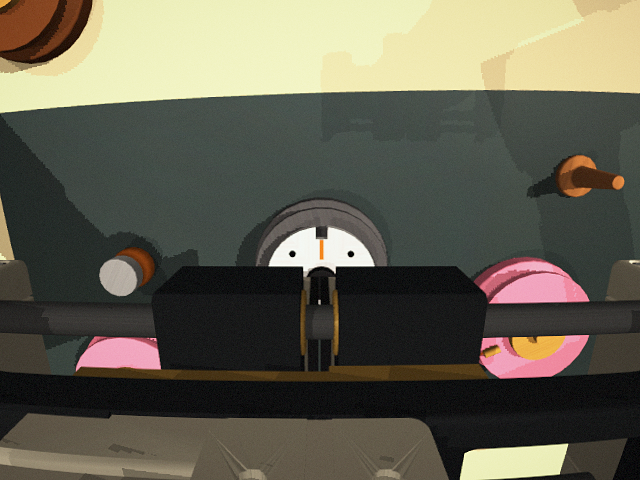

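The gripper hides the plate's far half. The notch shows at (321,233), as expected. I'll move forward so the plate lies in the camera's clear upper area.

```bash
python3 -m creep '[[0,0,0,0,-1,5,0],[0,0,0,0,-1,5,0],[0,0,0,0,-1,4,0],[0,0,0,0,0,0,0],[0,0,0,0,0,0,0]]'
python3 - <<'E'
from h import *
st(); i=r.camera_info('wrist'); a,d=r.capture('wrist'); cv2.imwrite('pics/4.png',a)
import json;json.dump({k:np.array(v).tolist() for k,v in i.items()},open('i4.json','w'))
u=proj('wrist',[[.533,-.021,.064]])[0];print(u)
E
```

```text
time_s: 4.7
tcp_pos: [0.607, -0.0541, 0.2551]
eef_rot: [-169.3, 89.9, -171.1]
contact_force: [0.1, 1.0, 0.6]
gripper_width: 0.0002
t 4.7 tcp [ 0.607  -0.0541  0.2551] yaw_y 88.12 xdown [-0.003 -0.    -1.   ] F [0.1 1.  0.6] w 0.0002 j [  13.   14.   -5.   -0.  -71. -105.]
[353.27242187 135.9539481 ]
```

View pics/4.png

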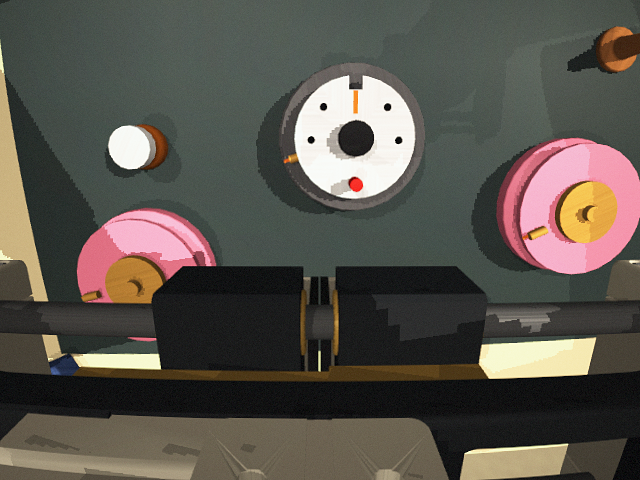

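The plate is fully visible: boss at (356,139), peg at (356,184), notch at (356,82), key at (290,159). Now I'll measure with colour masks.

```bash
cat >> h.py <<'E'
def meas(a,i,guess,h=.009,cam='wrist'):
    """guess: px centre of plate; h: plate height above turntable"""
    hsv=cv2.cvtColor(a,cv2.COLOR_BGR2HSV); yy,xx=np.mgrid[:480,:640]; near=np.hypot(xx-guess[0],yy-guess[1])<95
    big=lambda m:(lambda n,l,s,c:(l==1+np.argmax(s[1:,4])))(*cv2.connectedComponentsWithStats((m&near).astype(np.uint8)))
    H,S,V=[hsv[...,k].astype(int) for k in range(3)]
    white=big((S<40)&(V>140)); red=big(((H<6)|(H>174))&(S>170)&(V>120))
    org=(H>8)&(H<22)&(S>120)&(V>120)&near
    c=max(cv2.findContours(white.astype(np.uint8),cv2.RETR_EXTERNAL,cv2.CHAIN_APPROX_NONE)[0],key=cv2.contourArea)
    P=atz(cam,cv2.convexHull(c).reshape(-1,2),.055+h,i)[:,:2]
    from scipy.optimize import least_squares
    f=least_squares(lambda q:np.hypot(*(P-q[:2]).T)-q[2],[*P.mean(0),.055],loss='soft_l1',f_scale=.001).x
    o=f[:2]; out={'centre':o.round(4),'rad':f[2].round(4)}
    ang=lambda v:np.degrees(np.arctan2(v[1],v[0]))
    pt=lambda m,z:atz(cam,[[xx[m].mean(),yy[m].mean()]],z,i)[0][:2]
    if red.any(): p=pt(red,.075+h); out['peg']=(p.round(4),np.hypot(*(p-o)).round(4),ang(p-o).round(2))
    n,l,s,cc=cv2.connectedComponentsWithStats(org.astype(np.uint8))
    for k in range(1,n):
        if s[k,4]<12: continue
        for nm,z in(('line',.055+h),('key',.05)):
            p=atz(cam,[cc[k]],z,i)[0][:2];d=np.hypot(*(p-o))
            if (nm=='line')==(d<.05): out[nm+str(k)]=(d.round(4),ang(p-o).round(2),s[k,4])
    return out
E
python3 - <<'E'
from h import *
import json
print(meas(cv2.imread('pics/4.png'),json.load(open('i4.json')),(356,139)))
E
```

```text
{'centre': array([ 0.5355, -0.0202]), 'rad': np.float64(0.0553), 'peg': (array([ 0.5754, -0.0213]), np.float64(0.0399), np.float64(-1.62)), 'line1': (np.float64(0.0318), np.float64(178.26), np.int32(101)), 'key2': (np.float64(0.0618), np.float64(-74.32), np.int32(80))}
```

```bash
python3 -m creep '[[0,0,0,3,-0.13,-0.81,0],[0,0,0,4,-0.13,-0.81,0],[0,0,0,4,-0.13,-0.81,0],[0,0,0,3,-0.13,-0.81,0],[0,0,0,0,0,0,0],[0,0,0,0,0,0,0]]'
python3 - <<'E'
from h import *
st()
E
```

```text
time_s: 5.35
tcp_pos: [0.5745, -0.0576, 0.1181]
eef_rot: [-13.6, 89.9, -15.4]
contact_force: [0.5, 0.2, 0.2]
gripper_width: 0.0006
t 5.35 tcp [ 0.5745 -0.0576  0.1181] yaw_y 88.19 xdown [ 0.001 -0.    -1.   ] F [0.5 0.2 0.2] w 0.0006 j [  14.   17.  -20.    0.  -53. -106.]
```

```bash
python3 -m creep '[[0,0,0,2.5,0,0,0],[0,0,0,2.2,0,0,0],[0,0,0,0,0.4,0,0],[0,0,0,0,0.3,0,0],[0,0,0,0,0.2,0,0],[0,0,0,0,0,0,0]]'
python3 - <<'E'
from h import *
st()
E
```

```text
time_s: 5.95
tcp_pos: [0.5757, -0.0482, 0.0713]
eef_rot: [11.4, 89.8, 9.5]
contact_force: [-0.5, 0.1, 0.3]
gripper_width: 0.0007
t 5.95 tcp [ 0.5757 -0.0482  0.0713] yaw_y 88.15 xdown [ 0.003  0.    -1.   ] F [-0.5  0.1  0.3] w 0.0007 j [  15.   20.  -23.    0.  -47. -106.]
```

```bash
python3 -m creep '[[-0.1,0,0,0,0.413,0.25,0],[-0.1,0,0,0,0.413,0.25,0],[-0.1,0,0,0,0.413,0.25,0],[-0.1,0,0,0,0.413,0.25,0],[0,0,0,0,0,0,0]]'
python3 - <<'E'
from h import *
s,M=st(); print(M.T@(s['tcp_pos']-[.5355,-.0202,0]))
b,_=r.capture('scene'); cv2.imwrite('pics/5.png',cv2.resize(b[190:320,240:440],(800,520)))
a,_=r.capture('top');i=r.camera_info('top'); print(meas(a,i,proj('top',[[.5355,-.0202,.064]])[0],cam='top'))
E
```

```text
time_s: 6.45
tcp_pos: [0.5832, -0.031, 0.0705]
eef_rot: [-13.0, 89.9, 8.2]
contact_force: [-1.2, 0.4, 0.7]
gripper_width: 0.0005
t 6.45 tcp [ 0.5832 -0.031   0.0705] yaw_y 111.14 xdown [ 0.001  0.    -1.   ] F [-1.2  0.4  0.7] w 0.0005 j [ 16.  20. -22.   0. -47. -85.]
[-0.07041519 -0.02726913  0.04073771]Traceback (most recent call last):
  File "<stdin>", line 4, in <module>
  File "h.py", line 22, in meas
    white=big((S<40)&(V>140)); red=big(((H<6)|(H>174))&(S>170)&(V>120))
                                   ~~~^^^^^^^^^^^^^^^^^^^^^^^^^^^^^^^^^
  File "h.py", line 20, in <lambda>
    big=lambda m:(lambda n,l,s,c:(l==1+np.argmax(s[1:,4])))(*cv2.connectedComponentsWithStats((m&near).astype(np.uint8)))
                 ~~~~~~~~~~~~~~~~~~~~~~~~~~~~~~~~~~~~~~~~~~^^^^^^^^^^^^^^^^^^^^^^^^^^^^^^^^^^^^^^^^^^^^^^^^^^^^^^^^^^^^^^
  File "h.py", line 20, in <lambda>
    big=lambda m:(lambda n,l,s,c:(l==1+np.argmax(s[1:,4])))(*cv2.connectedComponentsWithStats((m&near).astype(np.uint8)))
                                       ~~~~~~~~~^^^^^^^^^
    return _wrapfunc(a, 'argmax', axis=axis, out=out, **kwds)
    return bound(*args, **kwds)
ValueError: attempt to get argmax of an empty sequence
```

View pics/5.png

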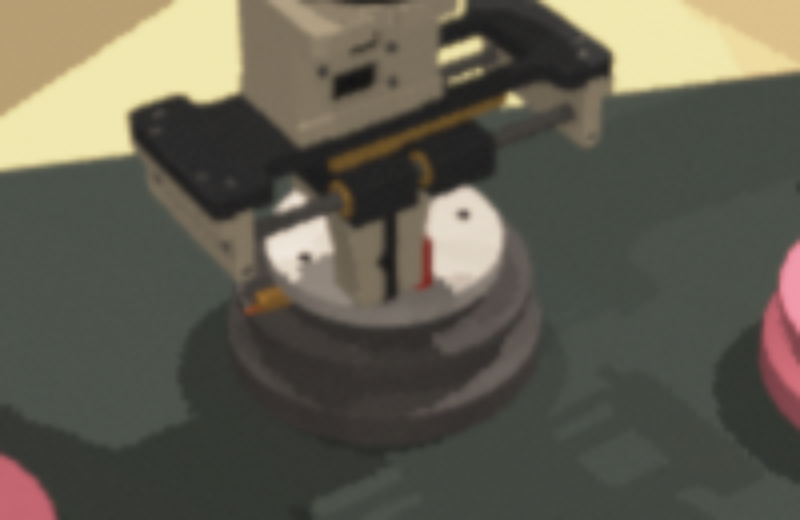

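The peg rests against the outer finger face, as intended. I'll continue the arc.

```bash
python3 -m creep '[[-0.1,0,0,0,0.413,0.25,0],[-0.1,0,0,0,0.413,0.25,0],[-0.1,0,0,0,0.413,0.25,0],[-0.1,0,0,0,0.413,0.25,0],[-0.1,0,0,0,0.413,0.25,0],[-0.1,0,0,0,0.413,0.25,0],[0,0,0,0,0,0,0]]'
python3 - <<'E'
from h import *
s,M=st(); print(M.T@(s['tcp_pos']-[.5355,-.0202,0]))
E
```

```text
time_s: 7.25
tcp_pos: [0.5805, -0.0027, 0.0699]
eef_rot: [-36.6, 90.0, 18.8]
contact_force: [0.0, -0.2, -0.2]
gripper_width: 0.0002
t 7.25 tcp [ 0.5805 -0.0027  0.0699] yaw_y 145.37 xdown [ 0.001  0.    -1.   ] F [ 0.  -0.2 -0.2] w 0.0002 j [ 19.  20. -23.   0. -47. -54.]
[-0.06991757 -0.02712032  0.03997476]
```

```bash
python3 -m creep '[[-0.1,0,0,0,0.413,0.25,0],[-0.1,0,0,0,0.413,0.25,0],[-0.1,0,0,0,0.413,0.25,0],[-0.1,0,0,0,0.413,0.25,0],[-0.1,0,0,0,0.413,0.25,0],[0,0,0,0,0,0,0],[0,0,0,0,0,0,0]]'
python3 - <<'E'
from h import *
s,M=st(); print(M.T@(s['tcp_pos']-[.5355,-.0202,0]))
i=r.camera_info('wrist'); a,d=r.capture('wrist'); cv2.imwrite('pics/6.png',a)
b,_=r.capture('top');u=proj('top',[[.5355,-.0202,.064]])[0].astype(int);print(u)
c=cv2.resize(b[u[1]-40:u[1]+40,u[0]-40:u[0]+40],(480,480),interpolation=cv2.INTER_CUBIC)
cv2.imwrite('pics/6b.png',np.hstack([cv2.resize(a,(320,240)).repeat(2,0)[:480]*0+0,c]) if 0 else c)
E
```

```text
time_s: 7.95
tcp_pos: [0.5665, 0.0163, 0.0697]
eef_rot: [21.1, 90.0, 104.8]
contact_force: [-0.1, -0.6, -0.1]
gripper_width: 0.0007
t 7.95 tcp [0.5665 0.0163 0.0697] yaw_y 173.73 xdown [-0.  0. -1.] F [-0.1 -0.6 -0.1] w 0.0007 j [ 21.  19. -24.  -0. -46. -28.]
[-0.06967598 -0.02683549  0.03967735]
[313 224]
```

View pics/6.png

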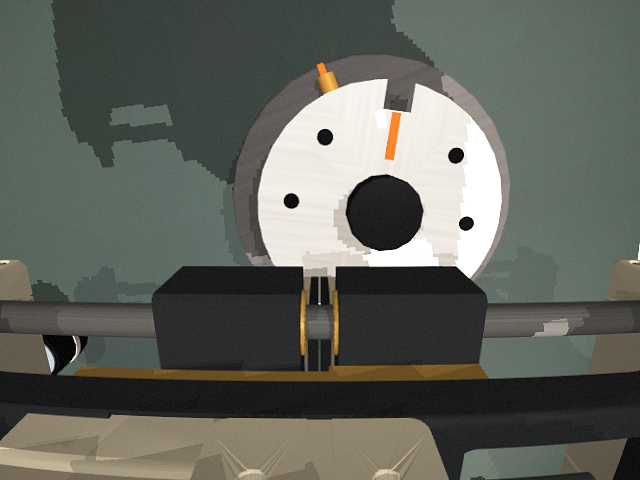

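The wrist view shows the notch at (399,97), short of the key at (327,82). Now I'll measure the remaining angle.

```bash
sed -i 's/def meas(a,i,guess,h=.009,cam=.wrist.)/def meas(a,i,guess,h=.009,cam="wrist",rad=95)/; s/<95/<rad/' h.py
cat >> h.py <<'E'
def orient(a,i,o,h=.009,cam='wrist',rad=170):
    """angles of plate line and key about known centre o"""
    H,S,V=[cv2.cvtColor(a,cv2.COLOR_BGR2HSV)[...,k].astype(int) for k in range(3)]
    m=(H>5)&(H<22)&(S>120)&(V>100); y,x=np.nonzero(m); g=proj(cam,[[*o,.06]],i)[0]
    k=np.hypot(x-g[0],y-g[1])<rad; q=np.c_[x,y][k]; ang=lambda v:np.degrees(np.arctan2(v[:,1],v[:,0]))
    for nm,z,lo,hi in(('line',.055+h,.02,.043),('key+mark',.053,.056,.063),('mark',.045,.066,.072)):
        v=atz(cam,q,z,i)[:,:2]-o; d=np.hypot(*v.T); s=(d>lo)&(d<hi)
        print(nm,s.sum(),ang(v[s].mean(0,keepdims=True)).round(2) if s.any() else None)
E
python3 - <<'E'
from h import *
a=cv2.imread('pics/6.png');i=r.camera_info('wrist')
orient(a,i,np.array([.5355,-.0202])); print(atz('wrist',[[385,212]],.078,i))
E
```

```text
line 430 [-104.57]
key+mark 424 [-41.31]
mark 188 [16.51]
[[ 0.53495699 -0.02167463  0.078     ]]
```

```bash
sed -i 's/y,x=np.nonzero(m);/m[255:]=0; y,x=np.nonzero(m);/' h.py
python3 - <<'E'
from h import *
a=cv2.imread('pics/6.png');i=r.camera_info('wrist')
for o in ([.5355,-.0202],[.535,-.0215]): orient(a,i,np.array(o))
E
```

```text
line 430 [-104.57]
key+mark 274 [-73.63]
mark 77 [-73.88]
line 430 [-104.28]
key+mark 287 [-72.78]
mark 58 [-73.19]
```

```bash
python3 -m creep '[[-0.1,0,0,0,0.413,0.25,0],[-0.1,0,0,0,0.413,0.25,0],[-0.1,0,0,0,0.413,0.25,0],[-0.1,0,0,0,0.413,0.25,0],[-0.05,0,0,0,0.203,0.13,0],[0,0,0,0,0,0,0],[0,0,0,0,0,0,0]]'
python3 - <<'E'
from h import *
s,M=st(); print(M.T@(s['tcp_pos']-[.5355,-.0202,0]))
i=r.camera_info('wrist'); a,d=r.capture('wrist'); cv2.imwrite('pics/7.png',a)
for o in ([.5355,-.0202],[.535,-.0215]): orient(a,i,np.array(o))
E
```

```text
time_s: 8.75
tcp_pos: [0.5474, 0.0262, 0.0695]
eef_rot: [94.4, 90.0, -155.9]
contact_force: [0.4, -0.6, 0.0]
gripper_width: 0.0004
t 8.75 tcp [0.5474 0.0262 0.0695] yaw_y -160.35 xdown [-0. -0. -1.] F [ 0.4 -0.6  0. ] w 0.0004 j [ 23.  18. -27.   0. -46.  -4.]
[-0.06954225 -0.02677746  0.0396811 ]
line 430 [-78.71]
key+mark 273 [-73.63]
mark 72 [-74.13]
line 430 [-77.34]
key+mark 293 [-72.69]
mark 55 [-73.43]
```

```bash
python3 -m creep '[[-0.042,0,0,0,0.17,0.11,0],[-0.042,0,0,0,0.17,0.11,0],[0,0,0,0,0,0,0],[0,0,0,0,0,0,0]]'
python3 - <<'E'
from h import *
s,M=st(); print(M.T@(s['tcp_pos']-[.5355,-.0202,0]))
i=r.camera_info('wrist'); a,d=r.capture('wrist'); cv2.imwrite('pics/8.png',a)
for o in ([.5355,-.0202],[.535,-.0215]): orient(a,i,np.array(o))
E
```

```text
time_s: 9.2
tcp_pos: [0.5435, 0.0271, 0.0695]
eef_rot: [114.3, 90.0, -131.2]
contact_force: [0.6, 0.3, 0.5]
gripper_width: 0.0005
t 9.2 tcp [0.5435 0.0271 0.0695] yaw_y -155.49 xdown [-0. -0. -1.] F [0.6 0.3 0.5] w 0.0005 j [ 23.  17. -27.   0. -45.   1.]
[-0.06955294 -0.02686594  0.03969923]
line 432 [-74.2]
key+mark 295 [-73.46]
mark 76 [-74.2]
line 432 [-72.66]
key+mark 291 [-72.68]
mark 57 [-73.42]
```

View pics/8.png

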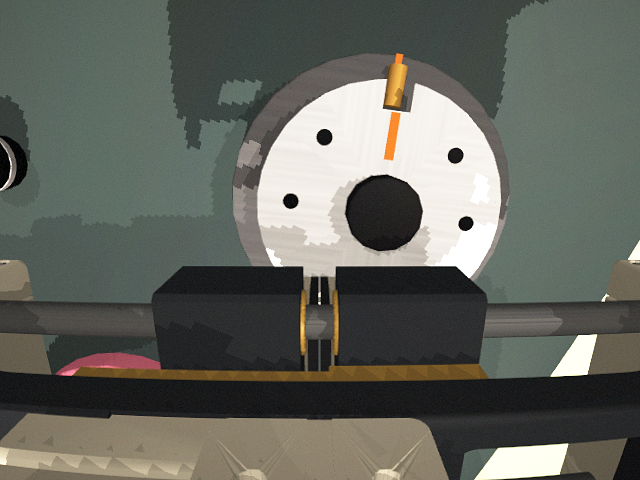

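The notch sits over the key at (395,87), in line to within about 1°. Next: back off, rise, and centre over the boss.

```bash
python3 -m creep '[[0,0,0,0,-0.8,0,0],[0,0,0,0,-0.8,0,0],[0,0,0,-2,0,0,0],[0,0,0,-2.2,0,0,0],[0,0,0,0,2.15,-2,0],[0,0,0,0,2.15,-2,0],[0,0,0,0,0,0,0],[0,0,0,0,0,0,0]]'
python3 - <<'E'
from h import *
s,M=st(); print(M.T@(s['tcp_pos']-[.5353,-.0207,.078]))
a,_=r.capture('wrist'); cv2.imwrite('pics/9.png',a);i=r.camera_info('wrist')
for o in ([.5355,-.0202],[.535,-.0215]): orient(a,i,np.array(o))
E
```

```text
time_s: 10.05
tcp_pos: [0.5361, -0.0207, 0.1117]
eef_rot: [-108.7, 90.0, 5.9]
contact_force: [1.0, -0.6, 0.3]
gripper_width: -0.0
t 10.05 tcp [ 0.5361 -0.0207  0.1117] yaw_y -155.44 xdown [ 0.001  0.    -1.   ] F [ 1.  -0.6  0.3] w -0.0 j [ 19.  14. -26.   0. -51.   6.]
[-0.0337431  -0.00069777 -0.00034684]
line 247 [-73.49]
key+mark 154 [-73.65]
mark 40 [-73.84]
line 247 [-71.9]
key+mark 150 [-72.85]
mark 28 [-73.19]
```

Still aligned, and centred on the boss. Pressing down now.

```bash
python3 -m creep '[[0,0,0,1.5,0,0,0],[0,0,0,1,0,0,0],[0,0,0,0.5,0,0,0],[0,0,0,0.2,0,0,0],[0,0,0,0.2,0,0,0],[0,0,0,0.2,0,0,0],[0,0,0,0,0,0,0]]';python3 -m creep '[[0,0,0,0.2,0,0,0],[0,0,0,0.2,0,0,0],[0,0,0,0.1,0,0,0],[0,0,0,0,0,0,0]]'
```

```text
time_s: 10.8
tcp_pos: [0.5357, -0.0203, 0.0757]
eef_rot: [-92.2, 90.0, 22.5]
contact_force: [-0.2, 1.3, -0.5]
gripper_width: 0.0005
time_s: 11.2
tcp_pos: [0.5358, -0.0204, 0.0706]
eef_rot: [-99.6, 90.0, 15.1]
contact_force: [0.6, 1.5, 3.0]
gripper_width: 0.0005
```

```bash
python3 -m creep '[[0,0,0,0.1,0,0,0],[0,0,0,0.1,0,0,0],[0,0,0,0,0,0,0]]';python3 -m creep '[[0,0,0,0.05,0,0,0],[0,0,0,0.05,0,0,0],[0,0,0,0,0,0,0]]'
```

```text
time_s: 11.5
tcp_pos: [0.5358, -0.0204, 0.0693]
eef_rot: [-114.0, 90.0, 0.6]
contact_force: [-2.5, 1.2, 11.4]
gripper_width: 0.0005
time_s: 11.8
tcp_pos: [0.5358, -0.0204, 0.0692]
eef_rot: [-119.6, 89.9, -5.0]
contact_force: [-6.9, 3.2, 20.1]
gripper_width: 0.0006
```

Force climbs to 20 N at z = 0.0692, against 0.069 for fully seated, so the plate is at the bottom. Retreating now to look.

```bash
python3 -m creep '[[0,0,0,-0.3,0,0,0],[0,0,0,-1,0,0,0],[0,0,0,-4,0,0,0],[0,0,0,-4,0,0,0],[0,0,0,-4,0,3,0],[0,0,0,-2,0,3,0],[0,0,0,0,0,0,0],[0,0,0,0,0,0,0]]'
python3 - <<'E'
from h import *
st();i=r.camera_info('wrist'); a,d=r.capture('wrist'); cv2.imwrite('pics/10.png',a)
o=np.array([.5355,-.0205]);g=proj('wrist',[[*o,.055]],i)[0];print(g)
print(meas(a,i,g,h=0,rad=110)); orient(a,i,o,h=0)
for x in(0.,): 
    Z=np.linalg.inv(i['camera_from_world']); T=np.array(i['camera_from_world'])
    yy,xx=np.mgrid[:480:3,:640:3]; hsv=cv2.cvtColor(a,cv2.COLOR_BGR2HSV)
    m=(d>0)&(hsv[...,1]<40)&(hsv[...,2]>140); v,u=np.nonzero(m); k=np.hypot(u-g[0],v-g[1])<110; u,v=u[k],v[k]
    n=cv2.undistortPoints(np.c_[u,v].astype(float).reshape(-1,1,2),K(i),np.array(i['dist_coeffs'])).reshape(-1,2)
    P=(np.c_[n,np.ones(len(n))]*d[v,u][:,None])@Z[:3,:3].T+Z[:3,3]; P=P[np.hypot(*(P[:,:2]-o).T)<.056]
    print('plate z median',np.median(P[:,2]),'slope',np.linalg.lstsq(np.c_[P[:,:2]-o,np.ones(len(P))],P[:,2],rcond=None)[0])
E
```

```text
time_s: 12.6
tcp_pos: [0.5103, 0.0346, 0.2211]
eef_rot: [-79.2, 89.9, 35.5]
contact_force: [0.9, -0.5, -0.8]
gripper_width: -0.0001
t 12.6 tcp [0.5103 0.0346 0.2211] yaw_y -155.29 xdown [ 0.001  0.001 -1.   ] F [ 0.9 -0.5 -0.8] w -0.0001 j [ 26.   5. -20.  -0. -65.  -1.]
[318.66293558 152.06470076]
{'centre': array([ 0.5347, -0.0205]), 'rad': np.float64(0.0552), 'peg': (array([0.5228, 0.0179]), np.float64(0.0402), np.float64(107.21)), 'key1': (np.float64(0.0567), np.float64(-73.07), np.int32(207)), 'line2': (np.float64(0.0321), np.float64(-72.55), np.int32(99))}
line 99 [-73.94]
key+mark 75 [-73.97]
mark 22 [-73.94]
plate z median 0.05587219762999052 slope [-0.00114052 -0.00095725  0.05583908]
```

View pics/10.png

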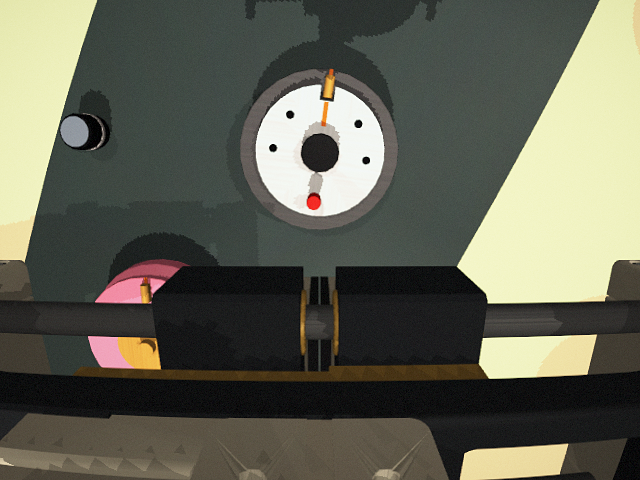

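The key sits inside the notch at (328,90) and the plate is level. I'll check the step from plate to turntable face in depth before handing in.

Run:
```python
from h import *
i=r.camera_info('wrist');Z=np.linalg.inv(i['camera_from_world']);o=np.array([.535,-.0205]);D=np.median([r.capture('wrist')[1] for _ in range(5)],0)
v,u=np.nonzero((D>0)&(np.arange(480)[:,None]<250))
n=cv2.undistortPoints(np.c_[u,v].astype(float).reshape(-1,1,2),K(i),np.array(i['dist_coeffs'])).reshape(-1,2)
P=(np.c_[n,np.ones(len(n))]*D[v,u][:,None])@Z[:3,:3].T+Z[:3,3]; d=np.hypot(*(P[:,:2]-o).T)
for lo,hi in((.022,.036),(.045,.053),(.059,.067),(.085,.1)): print(lo,np.median(P[(d>lo)&(d<hi),2]).round(4))
```

```text
0.022 0.0564
0.045 0.0564
0.059 0.0464
0.085 0.0022
```

```bash
python3 -c "
from plant import r
print(r.close_job())"
```

```text
the job is handed in; nothing more can be done
None
```

The faceplate is seated on its turntable and the job is handed in, at about 13 s of the 64 s allowed. The interface gives no verdict, so what follows rests on my own last checks.

I pushed the red peg round about 108° with the outside of the closed fingers. I then pressed the boss straight down to about 20 N and backed away to roughly 0.22 m above the bench.

**Seating:** the depth step from the plate's upper face to the turntable's face is 10.0 mm, which is exactly the plate's thickness. The press stopped hard at z = 0.0692, where 0.069 is fully home.

**Level:** the plate's slope is about 0.0015 rad, against the 0.03 rad limit.

**Notch to key:** one measurement gave a gap of 0.03° and the other about 0.5°, which is under 0.5 mm at the rim.

**Centring:** the plate's centre was at (0.5347, −0.0205) after pressing, against (0.5355, −0.0202) before, so it moved about 1 mm. I did not measure the turntable's own centre separately.

**Disagreements:** absolute depth heights read about 1–2 mm high, which matches the stated calibration error, so I relied on the relative step. One orientation reading early on was spoiled by gripper parts in the picture, and I fixed that before using it. One measurement in the top camera failed, and I did without it.

**Bystanders:** the arm never went near the loupe, the ring cone or the jar, but I did not measure their positions again at the end.

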